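# Turn round a row of zellige tiles onto the laying rack

## Robot

A 6-joint arm with a two-finger parallel gripper is mounted at the origin on the work surface. World frame = base frame: x ahead of the robot, y to its left, z up, the work surface at z = 0. Lengths are in mm, angles in degrees, forces in N, time in s.
With the tool pointing down it reaches from about 300 to 850 mm from the base axis. Payload 4.2 kg.
Tool frame: the origin (TCP) lies at the very end of the fingers, on their centre line; the grasp point (between the pads) lies 19 mm behind it (env.grip_depth is the distance from the TCP to the grasp point, in mm); z points along the fingers, y is the line along which they close (so a half turn about z gives the same grasp; the last joint's range is limited). The gripper opens to 91 mm and grips with 3 to 60 N. Pads are 32 mm wide; open, the fingers measure 118 mm over their backs; the gripper's body (76 mm by 178 mm) begins 60 mm behind the grasp point.
Start: joints at [68.526, 18.312, 89.639, -0, 72.044, -1.146], TCP at [199.76, 539.202, 213.976] pointing down, gripper open.
Joint ranges: [-177.97, 177.97], [-48.28, 115.42], [12.27, 149.76], [-77.06, 257.06], [2.81, 150.46], [-146.56, 146.56]. Speed limits (degrees/s): [147.25, 147.25, 180, 180, 180, 180].

## Interface

Orientations are given as [roll, pitch, yaw] about the fixed x, y, z axes, in that order (R = Rz(yaw) Ry(pitch) Rx(roll)).
In Python, from workcell import env, cams gives the robot as it stands.
- The arm moves only by the tool apply_moves, never from a script. Its argument "deltas" is a list of rows, each a list of 5 numbers: the shift along the tool's x, y, z in m, then the turn about the tool's z in rad, then the opening, from -1 (shut) to 1 (fully open), so that 0 is half open. In form: [[tx, ty, tz, roll, gripper], ...]. A call has 1 to 5 rows; each row is the pose to reach, as a shift and turn from the pose commanded when the call began, along the tool's axes at that moment; what a row does not reach only later rows make up. A row lasts 1/10 s, in which the tool goes at most 50 mm and 8.59 degrees, less where a joint would pass 70% of its speed; a pose out of reach is approached as far as the arm can. A call with a gripper value outside its range is refused whole. The fingers move at their own pace and stop on an object; "grip_force" is the grip in N (left out, the last holds). Time passes only in rows, so rows that repeat a pose let the fingers close. It gives the time, the measured TCP pose, the force, the opening and the grip force at its end, in the units of the state.
- env.state(): the state, without advancing time (a new reading comes with each control period).
- cams.grab_frame(name): name is "scene" or "top" or "wrist"; returns the picture (420x560x3 uint8, blue, green, red); there is no depth.
- cams.get_calibration(name): a dict with "mtx" (3x3 intrinsics, pixels), "k1" (the pictures are not rectified: a ray, as slopes to the right and down, at radius r is drawn at 1 + k1 r^2 times it, then the intrinsics apply), "eye" and "attitude" of the camera in the world; the wrist camera has in their place "tool_from_camera" (4x4, takes a point from camera to tool coordinates, whose origin is the TCP and whose axes are the flange's). Camera axes: x right, y down, z forward; pixel columns grow to the right and rows downward; lengths in mm; the calibration is good to about 2 mm. A picture is of the moment at which its call begins: read the wrist's pose just before it. get_calibration takes no time and is no camera call.
- env.job_done(): hands the job in; it is judged then, once.
The state is a dict: "time_s": time; "qpos": joint angles; "qvel": joint speeds; "effort": joint torques, N m; "ee_pos": TCP position; "ee_rot": TCP orientation; "force": force on the tool from outside, world axes, zero at the start; "torque": the same for the moment, N m; "gripper_width": finger opening in mm; "gripper_force": force on a finger pad.
Only numpy, scipy, OpenCV 4.12 (cv2) and the standard library are available. Lean on these libraries where they do the work, as an engineer would, in place of code of your own. Each camera call takes 0.05 s, during which the arm holds its last target. There are 200 camera calls.

## Task

Move the four white-glazed tiles from the wooden drying rack to the grey laying rack, one in the middle of each bay, lying flat, glazed face up, in the reverse order: as seen from the robot, the tile that stood at the left end of the drying rack goes to the right end bay of the laying rack, and so on to the last. Set them down; do not drop them.

Things in the scene. Friction and masses are not known exactly. Their poses are not given: they have to be found in the camera images.
- square: Loose square tile, 42 x 42 mm; its x and y axes are square to its sides; 22 mm thick, 60 to 105 g, terracotta with a white glazed top. Origin at the centre of its underside, z up. Starts flat on its grey slab, turned somewhat at random.
- strip: Loose oblong strip tile, 26 mm along its own x, 56 mm along its own y; 22 mm thick, 60 to 105 g, terracotta with a white glazed top. Origin at the centre of its underside, z up. Starts flat on its grey slab, turned somewhat at random.
- star: Loose eight-pointed star tile (two 36 mm squares, one turned by 45 degrees), 51 mm from point to opposite point, points along its own x, y and the diagonals; gripped halfway between points it is 47 mm wide, two points (20 mm apart) on each side; 22 mm thick, 60 to 105 g, terracotta with a white glazed top. Origin at the centre of its underside, z up. Starts flat on its grey slab, turned somewhat at random.
- hexagon: Loose six-sided tile, 46 mm across flats, 53 mm across corners; its x axis is square to one pair of flats; 22 mm thick, 60 to 105 g, terracotta with a white glazed top. Origin at the centre of its underside, z up. Starts flat on its grey slab, turned somewhat at random.
- bat_square: Fixed grey slab, 80 x 70 x 8 mm, in one bay of the wooden drying rack; the square tile starts on it. It stays behind and shows where in the row that tile stood. The four slabs look alike. Origin at the centre of its underside (30 mm above the table), y along the row to the robot's left.
- bat_strip: Fixed grey slab, 80 x 70 x 8 mm, in one bay of the wooden drying rack; the strip tile starts on it. It stays behind and shows where in the row that tile stood. The four slabs look alike. Origin at the centre of its underside (30 mm above the table), y along the row to the robot's left.
- bat_star: Fixed grey slab, 80 x 70 x 8 mm, in one bay of the wooden drying rack; the star tile starts on it. It stays behind and shows where in the row that tile stood. The four slabs look alike. Origin at the centre of its underside (30 mm above the table), y along the row to the robot's left.
- bat_hexagon: Fixed grey slab, 80 x 70 x 8 mm, in one bay of the wooden drying rack; the hexagon tile starts on it. It stays behind and shows where in the row that tile stood. The four slabs look alike. Origin at the centre of its underside (30 mm above the table), y along the row to the robot's left.
- laying_rack: Grey metal rack, fixed, empty at the start, 90 mm deep. Origin at table height under the middle of its 4 bays; y along the row to the robot's left, turned up to 0.12 rad. Bay centres at y = -127.5, -42.5, 42.5, 127.5 mm; floor 30 mm above the table. Bays 79 mm clear between dark strips 6 mm wide, 8 mm high; open front and back. Plain shelf with reddish stone at the right end: not a bay.
- drying_rack: Light wooden rack, fixed, same size, axes, floor height and bays as the laying rack, with a grey slab and a tile in each bay (slab tops 38 mm above the table). Its plain shelf, with a small tin, is at the left end. Either rack may be the nearer one; their rows are 155 to 185 mm apart.

How it is judged:
By the outcome, as a careful person would: the job done as asked, in the order asked, and still so for the second after the job is handed in, with the robot touching nothing.
It also fails if it takes over 83 s, if anything falls off the work surface, if the arm or the gripper's body presses on something with over 40 N, if the wrist force passes 120 N, or if a joint passes its speed limit or range.

## Working session

There is one attempt and no reset: what is moved stays moved. The work goes in short steps, Python scripts to look and compute and a tool call to move; the robot and the scene stay as the last step left them, time stands still between calls to the robot, and variables do not carry over. Pictures are saved under pics/ and viewed, at most 14 in all, crops included, and the job is handed in when it is done.

Besides the shell and the picture viewer there is one more tool, called after ">>>" by a JSON object that holds its "api" and its "payload", one argument or row to a line. apply_moves: Moves the arm, as the interface text tells. Its arguments: {"type":"object","properties":{"deltas":{"type":"array"},"grip_force":{"type":"number"}},"required":["deltas"]}

```bash
ls; mkdir -p pics
python3 - <<'E'
from workcell import env,cams
import cv2,json
for n in("scene","top"):
    cv2.imwrite(f"pics/{n}0.png",cams.grab_frame(n)); print(n,cams.get_calibration(n))
print(cams.get_calibration("wrist")); print(env.state())
E
```

```text
pics
scene {'mtx': array([[394.61866878,   0.        , 278.36680052],
       [  0.        , 394.61866878, 211.8840032 ],
       [  0.        ,   0.        ,   1.        ]]), 'k1': -0.0007399152063817692, 'eye': array([ 976.11726525, -213.55204837,  515.97865743]), 'attitude': array([-133.17317331,   -0.29687987,   64.97394745])}
top {'mtx': array([[436.33928967,   0.        , 278.89420868],
       [  0.        , 436.33928967, 209.73923387],
       [  0.        ,   0.        ,   1.        ]]), 'k1': -0.057664166150201986, 'eye': array([483.71091352, -22.21560561, 722.9903443 ]), 'attitude': array([-1.75160090e+02, -6.10682932e-02, -9.11431428e+01])}
{'mtx': array([[337.08851056,   0.        , 280.05747707],
       [  0.        , 337.08851056, 219.39839292],
       [  0.        ,   0.        ,   1.        ]]), 'k1': -0.0769572022248668, 'tool_from_camera': array([[ 3.20227566e-04, -9.70248131e-01, -2.42112497e-01,
         6.80781550e+01],
       [ 9.99999943e-01,  3.36073799e-04, -2.41516942e-05,
         1.01256233e+00],
       [ 1.04800803e-04, -2.42112476e-01,  9.70248184e-01,
        -1.71278376e+02],
       [ 0.00000000e+00,  0.00000000e+00,  0.00000000e+00,
         1.00000000e+00]])}
{'time_s': 0.1, 'qpos': array([ 6.85277188e+01,  1.83471326e+01,  8.96982767e+01, -1.72298159e-03,
        7.20414675e+01, -1.14777048e+00]), 'qvel': array([ 0.08916242,  0.02140772, -0.1019266 ,  0.02368109, -0.08140084,
       -0.05671524]), 'effort': array([ 1.41542590e-03, -4.13329697e+01, -2.32505447e+01,  7.28981663e-02,
        4.21753689e-02, -5.61494505e-05]), 'ee_pos': array([199.58733   , 538.79183257, 213.22052846]), 'ee_rot': array([-1.79913108e+02, -1.02328876e-04,  1.59676022e+02]), 'force': array([-0.29575382,  0.51519883,  0.58933673]), 'torque': array([ 0.017859  ,  0.02198556, -0.01242445]), 'gripper_force': 0.0, 'gripper_width': 91.5613988815774}
```

View pics/top0.png

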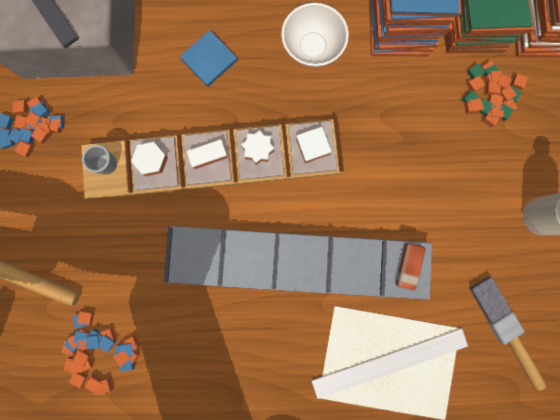

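View pics/scene0.png

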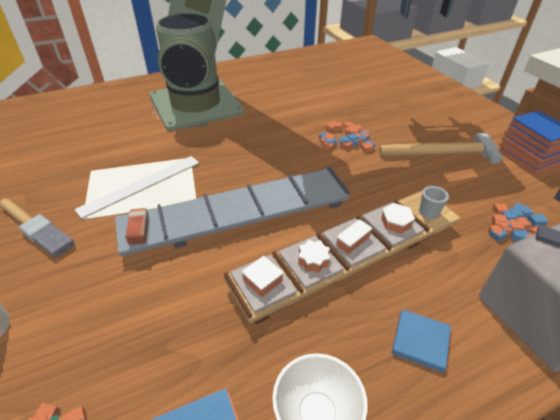

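Top view: the drying rack is the farther one. Left to right it holds hexagon (150,157), strip (207,153), star (257,147) and square (314,143). The laying rack bays are near (195,257), (249,260), (303,263) and (357,266), with the stone at (411,266). So the targets are hexagon to the right end, strip to third, star to second, and square to the left end.

```bash
cat > h.py <<'E'
from workcell import env,cams
import cv2,numpy as np
from scipy.spatial.transform import Rotation as Ro
def rays(n,px,st=None):
    c=cams.get_calibration(n)
    u=cv2.undistortPoints(np.float64(px).reshape(-1,1,2),c["mtx"],np.array([c["k1"],0,0,0.])).reshape(-1,2)
    d=np.c_[u,np.ones(len(u))]
    if n=="wrist":
        T=c["tool_from_camera"];R=Ro.from_euler("xyz",st["ee_rot"],degrees=True).as_matrix()
        return st["ee_pos"]+R@T[:3,3], d@(R@T[:3,:3]).T
    return c["eye"], d@Ro.from_euler("xyz",c["attitude"],degrees=True).as_matrix().T
def plane(n,px,z,st=None):
    o,d=rays(n,px,st); return (o+d*((z-o[2])/d[:,2])[:,None])[:,:2]
def white(im,amin,amax):
    h=cv2.cvtColor(im,cv2.COLOR_BGR2HSV)
    m=cv2.inRange(h,(0,0,165),(179,45,255))
    cs,_=cv2.findContours(m,cv2.RETR_EXTERNAL,cv2.CHAIN_APPROX_NONE)
    return [c.reshape(-1,2) for c in cs if amin<cv2.contourArea(c)<amax]
def show(n,c,z,st=None):
    p=plane(n,c,z,st).astype(np.float32)
    M=cv2.moments(p-p[0]);cen=np.array([M["m10"],M["m01"]])/M["m00"]+p[0]
    (rc,(w,h),a)=cv2.minAreaRect(p)
    print(n,"px",c.mean(0).round(),"cen",cen.round(1),"rect",round(w,1),round(h,1),"ang",round(a,1),"area",round(cv2.contourArea(p)))
    return p
E
python3 - <<'E'
from h import *
for n,a in(("top",(300,2500)),("scene",(300,2500))):
    for c in white(cv2.imread(f"pics/{n}0.png"),*a): show(n,c,60)
# laying rack dark strips in top view
im=cv2.imread("pics/top0.png"); g=cv2.cvtColor(im,cv2.COLOR_BGR2GRAY)
print(im[262,160:440].mean(1).astype(int).tolist())
cv2.imwrite("pics/crop1.png",cv2.resize(im[110:310,70:450],None,fx=2.1,fy=2.1,interpolation=cv2.INTER_CUBIC))
E
```

```text
top px [509. 328.] cen [ 351.6 -370.5] rect 32.6 35.4 ang 29.6 area 1029
top px [ 95. 158.] cen [626.2 260.7] rect 41.4 41.6 ang 44.8 area 1333
top px [156. 163.] cen [614.5 169.3] rect 75.6 67.1 ang 4.5 area 3919
top px [207. 155.] cen [620.3  87.9] rect 75.5 65.4 ang 4.9 area 3783
top px [260. 151.] cen [627.6   4.4] rect 75.4 65.1 ang 4.6 area 4446
top px [311. 144.] cen [633.8 -78. ] rect 75.2 65.4 ang 4.6 area 4378
scene px [263. 284.] cen [650.5 -85.6] rect 77.5 66.3 ang 5.0 area 3234
scene px [311. 261.] cen [643.7  -4.9] rect 74.6 70.1 ang 4.7 area 3439
scene px [543. 259.] cen [793.4 314. ] rect 54.8 86.3 ang 37.5 area 2994
scene px [347. 232.] cen [625.2  77.1] rect 45.3 74.9 ang 4.7 area 2518
scene px [390. 221.] cen [626.8 158.6] rect 74.8 80.5 ang 4.6 area 3338
scene px [233. 206.] cen [490.3 -69.6] rect 70.6 81.1 ang 85.2 area 5224
scene px [277. 196.] cen [496.3   9.9] rect 70.0 81.7 ang 84.5 area 5288
scene px [474.  53.] cen [139.1 856.8] rect 285.7 455.5 ang 0.0 area 55039
scene px [536.  52.] cen [ 132.3 1133.6] rect 107.1 1009.0 ang 33.5 area 65987
scene px [73. 4
[... 804 characters left out ...]
155, 153, 155, 155, 155, 154, 154, 154, 152, 153, 153, 152, 153, 154, 152, 153, 152, 154, 154, 155, 154, 154, 154, 153, 153, 154, 155, 154, 154, 150, 117, 95, 94, 95, 106, 138, 151, 153, 153, 152, 154, 153, 153, 151, 151, 150, 151, 152, 152, 151, 149, 150, 149, 148, 148, 147, 148, 149, 150, 151, 150, 150, 150, 150, 149, 151, 150, 152, 152, 152, 152, 151, 151, 150, 149, 150, 150, 150, 151, 151, 151, 151, 153, 145, 83, 64, 93, 93, 98, 118, 147, 149, 150, 151, 150, 151, 150, 149, 150, 149, 139, 113, 100, 80, 53, 61, 93, 122, 131, 126, 117, 113, 111, 113, 113, 115, 115, 117, 117, 117, 117, 119, 119, 118, 115, 127, 144, 150, 151, 151, 151, 149, 151, 145, 106, 98, 98, 100, 100, 100, 100, 100, 100]
```

View pics/crop1.png

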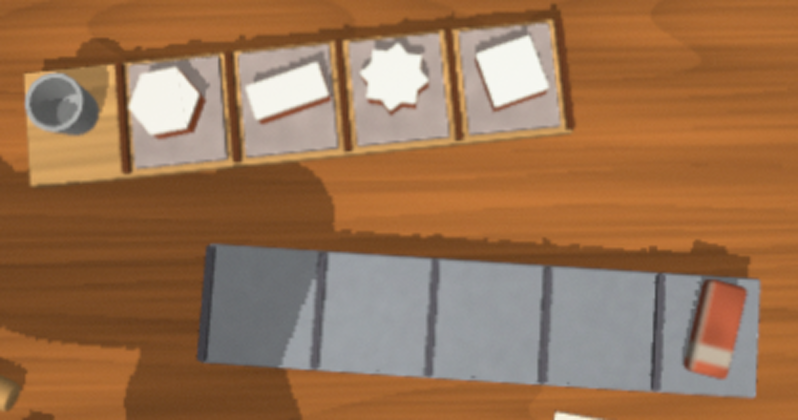

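The crop confirms the layout: the drying rack is at yaw about +4.6°, the laying rack at about -3°, and all its bays are empty. Next I'll tighten the masks and fit the laying rack.

Run:
```python
from h import *
def bright(im,amin,amax,t=215):
    m=cv2.inRange(cv2.cvtColor(im,cv2.COLOR_BGR2HSV),(0,0,t),(179,60,255))
    cs,_=cv2.findContours(m,cv2.RETR_EXTERNAL,cv2.CHAIN_APPROX_NONE)
    return [c.reshape(-1,2) for c in cs if amin<cv2.contourArea(c)<amax]
for n,box in(("top",(120,100,345,200)),("scene",(220,190,430,310))):
    for c in bright(cv2.imread(f"pics/{n}0.png"),200,1500):
        m=c.mean(0)
        if box[0]<m[0]<box[2] and box[1]<m[1]<box[3]: show(n,c,60)
im=cv2.imread("pics/top0.png"); g=im.mean(2)
L=[]
for k,(x0,x1) in enumerate([(162,182),(215,229),(269,283),(323,337),(377,391)]):
    P=[]
    for r in range(238,290):
        s=g[r,x0:x1]; lo,hi=s.min(),np.percentile(s,75) 
        w=np.clip((lo+hi)/2-s,0,None) if k else np.clip(92-s,0,None)*(np.arange(x0,x1)<172+0*r)*(np.arange(x0,x1)>163)
        if w.sum()>0: P.append([(w*np.arange(x0,x1)).sum()/w.sum(),r])
    p=plane("top",P,38); y0=np.polyfit(p[:,0],p[:,1],1); L.append(y0)
    print(k,"slope",y0[0].round(3),"y at x=400:",np.polyval(y0,400).round(1))
S=cv2.cvtColor(im,cv2.COLOR_BGR2HSV)[...,1]
e=[[],[]]
for c in [205,235,249,260,290,303,315,345,357,370]:
    col=S[215:310,c]<90; i=np.where(col)[0]; e[0].append([c,215+i[0]-.5]); e[1].append([c,215+i[-1]+.5])
for q in e:
    p=plane("top",q,30); f=np.polyfit(p[:,1],p[:,0],1); print("edge slope",f[0].round(3),"x at y=0",f[1].round(1),"res",np.abs(np.polyval(f,p[:,1])-p[:,0]).max().round(1))
```

```text
top px [147. 158.] cen [625.  178.3] rect 46.0 49.8 ang 9.1 area 1739
top px [206. 153.] cen [630.3  87. ] rect 26.4 55.7 ang 18.1 area 1344
top px [257. 146.] cen [639.5   7.8] rect 45.2 44.8 ang 62.0 area 1410
top px [314. 143.] cen [641.9 -79.7] rect 41.7 41.8 ang 18.3 area 1620
scene px [262. 271.] cen [641.1 -80.7] rect 43.4 43.9 ang 18.2 area 1801
scene px [314. 252.] cen [638.7   6.1] rect 45.7 44.7 ang 13.9 area 1481
scene px [354. 232.] cen [629.6  85. ] rect 27.4 56.4 ang 18.3 area 1411
scene px [398. 214.] cen [624.8 176. ] rect 46.8 49.2 ang 66.9 area 1763
0 slope -0.027 y at x=400: 154.6
1 slope -0.079 y at x=400: 72.7
2 slope -0.087 y at x=400: -11.5
3 slope -0.081 y at x=400: -96.1
4 slope -0.089 y at x=400: -179.6
edge slope 0.085 x at y=0 508.2 res 0.7
edge slope 0.113 x at y=0 416.7 res 19.5
```

```bash
cat >> h.py <<'E'
def go(*targets,st=None,step=45,rs=8):
    """print calls (<=5 rows) from the present pose through targets (x,y,z,yaw,step)"""
    st=st or env.state(); p=st["ee_pos"].copy(); yaw=st["ee_rot"][2]
    for t in targets:
        s=t[4] if len(t)>4 else step
        q=np.array(t[:3],float); n=int(np.ceil(max(np.linalg.norm(q-p)/s,abs(t[3]-yaw)/rs,1)))
        W=[(p+(q-p)*i/n,yaw+(t[3]-yaw)*i/n) for i in range(1,n+1)]
        for i in range(0,n,5):
            R=Ro.from_euler("xyz",[180,0,yaw],degrees=True).as_matrix(); rows=[]
            for pp,yy in W[i:i+5]:
                d=R.T@(pp-p)/1000; rows.append([*d.round(4).tolist(),round(float(np.radians(yaw-yy)),3)])
            print("CALL",rows); p,yaw=W[min(i+4,n-1)]
        print("-- at",t)
E
python3 - <<'E'
from h import *
go((545,40,230,95))
E
```

```text
CALL [[-0.0355, -0.0248, -0.0012, 0.081], [-0.071, -0.0497, -0.0024, 0.161], [-0.1065, -0.0745, -0.0036, 0.242], [-0.142, -0.0994, -0.0048, 0.323], [-0.1776, -0.1242, -0.006, 0.403]]
CALL [[-0.0424, -0.0089, -0.0012, 0.081], [-0.0848, -0.0178, -0.0024, 0.161], [-0.1272, -0.0268, -0.0036, 0.242], [-0.1696, -0.0357, -0.0048, 0.323], [-0.212, -0.0446, -0.006, 0.403]]
CALL [[-0.0425, 0.0084, -0.0012, 0.081], [-0.085, 0.0169, -0.0024, 0.161], [-0.1275, 0.0253, -0.0036, 0.242], [-0.17, 0.0337, -0.0048, 0.323]]
-- at (545, 40, 230, 95)
```

>>> {"api": "apply_moves", "payload": {
  "deltas": [
    [-0.0355,-0.025,-0.001,0.08,1],
    [-0.071,-0.05,-0.002,0.16,1],
    [-0.1065,-0.0745,-0.004,0.24,1],
    [-0.142,-0.0995,-0.005,0.323,1],
    [-0.1775,-0.124,-0.006,0.403,1]
  ]
}}

```text
time_s: 0.6
ee_pos: [323.6, 359.6, 219.7]
ee_rot: [-180.0, 0.0, 136.4]
force: [0.6, 0.2, -0.4]
gripper_width: 91.0
gripper_force: 0.0
```

>>> {"api": "apply_moves", "payload": {
  "deltas": [
    [-0.0425,-0.009,-0.001,0.08,1],
    [-0.085,-0.018,-0.002,0.16,1],
    [-0.127,-0.027,-0.004,0.24,1],
    [-0.1695,-0.0355,-0.005,0.323,1],
    [-0.212,-0.0445,-0.006,0.403,1]
  ]
}}

```text
time_s: 1.1
ee_pos: [447.1, 181.6, 225.8]
ee_rot: [-180.0, -0.0, 113.3]
force: [0.3, 0.8, 0.2]
gripper_width: 91.3
gripper_force: 0.0
```

>>> {"api": "apply_moves", "payload": {
  "deltas": [
    [-0.0425,0.0085,-0.001,0.08,1],
    [-0.085,0.017,-0.002,0.16,1],
    [-0.1275,0.0255,-0.004,0.24,1],
    [-0.17,0.0335,-0.005,0.323,1],
    [-0.17,0.0335,-0.005,0.323,1]
  ]
}}

```text
time_s: 1.6
ee_pos: [547.4, 36.7, 230.3]
ee_rot: [180.0, 0.1, 94.6]
force: [-1.1, 0.2, 0.4]
gripper_width: 91.2
gripper_force: 0.0
```

Run:
```python
from h import *
import pickle
env_s=env.state(); im=cams.grab_frame("wrist"); cv2.imwrite("pics/w1.png",im); pickle.dump(env_s,open("w1.pkl","wb"))
print(env_s["time_s"],env_s["ee_pos"],env_s["ee_rot"])
```

```text
1.6 [547.40721228  36.68745134 230.25104983] [1.79960961e+02 1.01372852e-01 9.46423370e+01]
```

View pics/w1.png

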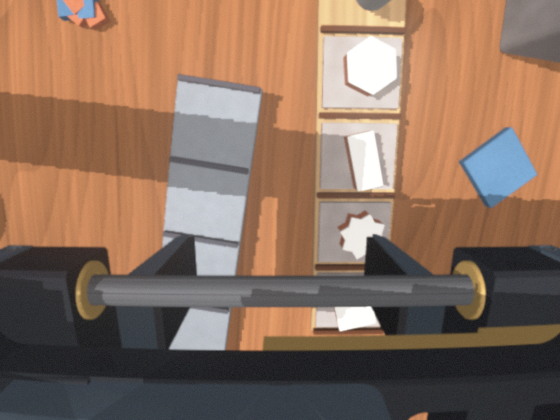

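The wrist view shows the hexagon at (372,65), strip (366,160) and star (361,236). The laying strips cross near (219,84), (208,164) and (201,238), and the gripper hides the rest.

Run:
```python
from h import *
import pickle
st=pickle.load(open("w1.pkl","rb")); im=cv2.imread("pics/w1.png")
m=cv2.inRange(cv2.cvtColor(im,cv2.COLOR_BGR2HSV),(0,0,222),(179,50,255)); m[255:]=0;m[:,:325]=0;m[:,410:]=0
cs,_=cv2.findContours(m,cv2.RETR_EXTERNAL,cv2.CHAIN_APPROX_NONE)
for c in cs:
    if cv2.contourArea(c)>300: show("wrist",c.reshape(-1,2),60,st)
# laying rack: dark strips, by columns; sides, by rows
g=im.mean(2); 
for k,(r0,r1,c0,c1) in enumerate([(68,100,185,255),(150,178,178,242),(226,250,196,232)]):
    P=[]
    for c in range(c0,c1):
        s=cv2.GaussianBlur(g,(3,3),0)[r0:r1,c]; w=np.clip(np.percentile(s,30)*.5+s.min()*.5-s,0,None)
        rr=np.arange(r0,r1); P.append([c,(w*rr).sum()/w.sum()])
    p=plane("wrist",P,38,st); f=np.polyfit(p[:,0],p[:,1],1); r=p[:,1]-np.polyval(f,p[:,0]); k2=abs(r)<3; f=np.polyfit(p[k2,0],p[k2,1],1)
    print("strip",k,"slope",f[0].round(3),"y at 462",np.polyval(f,462).round(1))
S=cv2.cvtColor(im,cv2.COLOR_BGR2HSV)[...,1]
E_=[[],[]]
for r in range(100,226,6):
    i=np.where(S[r,120:290]<80)[0]+120; E_[0].append([i[0]-.5,r]); E_[1].append([i[-1]+.5,r])
for q in E_:
    p=plane("wrist",q,30,st); f=np.polyfit(p[:,1],p[:,0],1); r=abs(p[:,0]-np.polyval(f,p[:,1])); k2=r<4; f=np.polyfit(p[k2,1],p[k2,0],1)
    print("edge slope",f[0].round(3),"x at y=0:",f[1].round(1), k2.sum())
```

```text
wrist px [361. 234.] cen [634.7  10.8] rect 45.1 35.6 ang 59.1 area 1003
wrist px [363. 147.] cen [634.5  95.8] rect 71.2 66.8 ang 5.3 area 2908
wrist px [361.  75.] cen [614.4 173. ] rect 73.3 65.1 ang 4.5 area 3964
strip 0 slope -0.076 y at 462 153.5
strip 1 slope -0.084 y at 462 69.5
strip 2 slope -0.087 y at 462 -13.9
edge slope 0.086 x at y=0: 416.4 21
edge slope 0.083 x at y=0: 507.9 21
```

Both views agree on the laying rack: origin (460.7, -16), yaw -4.9°. The edges are 91 mm apart against the 90 given, and the strip pitch is about 84–85. Top and scene views agree on the tiles to within 2.5 mm, so I'll start with the hexagon.

Run:
```python
from h import *
go((625,177,110,98),(625,177,42,98,20))
```

```text
CALL [[0.0262, 0.0181, 0.024, -0.011], [0.0525, 0.0362, 0.0481, -0.022], [0.0787, 0.0543, 0.0721, -0.034], [0.1049, 0.0724, 0.0961, -0.045], [0.1311, 0.0905, 0.1201, -0.056]]
-- at (625, 177, 110, 98)
CALL [[0.0, -0.0, 0.017, 0.0], [0.0, -0.0, 0.034, 0.0], [0.0, -0.0, 0.051, 0.0], [0.0, -0.0, 0.068, 0.0]]
-- at (625, 177, 42, 98, 20)
```

>>> {"api": "apply_moves", "payload": {
  "deltas": [
    [0.026,0.018,0.024,-0.011,1],
    [0.0525,0.036,0.048,-0.022,1],
    [0.0785,0.0545,0.072,-0.034,1],
    [0.105,0.0725,0.096,-0.045,1],
    [0.131,0.0905,0.12,-0.056,1]
  ]
}}

```text
time_s: 2.15
ee_pos: [623.0, 181.4, 109.8]
ee_rot: [-179.9, -0.0, 98.3]
force: [0.0, -0.5, -0.9]
gripper_width: 91.0
gripper_force: 0.0
```

>>> {"api": "apply_moves", "payload": {
  "deltas": [
    [0,0,0,0,1],
    [0,0,0,0,1]
  ]
}}

```text
time_s: 2.35
ee_pos: [622.4, 180.1, 110.0]
ee_rot: [-179.8, 0.0, 98.3]
force: [0.2, -0.7, 0.7]
gripper_width: 91.3
gripper_force: 0.0
```

Run:
```python
from h import *
import pickle
s=env.state(); print(s["ee_pos"],s["ee_rot"])
im=cams.grab_frame("wrist"); cv2.imwrite("pics/w2.png",im); s=env.state(); print(s["ee_pos"],s["ee_rot"])
m=cv2.inRange(cv2.cvtColor(im,cv2.COLOR_BGR2HSV),(0,0,235),(179,40,255))
cs,_=cv2.findContours(m,cv2.RETR_EXTERNAL,cv2.CHAIN_APPROX_NONE)
for c in cs:
    if cv2.contourArea(c)>800: show("wrist",c.reshape(-1,2),60,s)
go((625,177,42,98,20))
```

```text
[622.44346826 180.12707194 110.03777748] [-1.79841072e+02  2.12637311e-02  9.83401418e+01]
[622.95250498 179.44935634 111.20280182] [-1.79959334e+02  1.33747672e-02  9.82745716e+01]
CALL [[-0.0007, 0.0004, 0.0173, 0.001], [-0.0014, 0.0008, 0.0346, 0.002], [-0.002, 0.0013, 0.0519, 0.004], [-0.0027, 0.0017, 0.0692, 0.005]]
-- at (625, 177, 42, 98, 20)
```

View pics/w2.png

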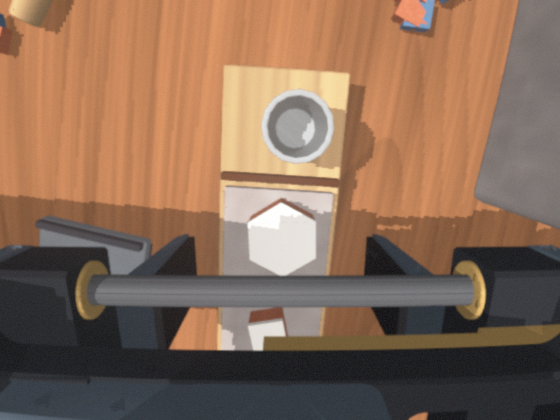

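The hexagon at (282,240) is centred between the fingers, with its flats square to them. I'll check its place along the pads and descend.

Run:
```python
from h import *
s=env.state(); im=cv2.imread("pics/w2.png")
m=cv2.inRange(cv2.cvtColor(im,cv2.COLOR_BGR2HSV),(0,0,195),(179,30,255)); m[285:]=0; m[:180]=0
cs,_=cv2.findContours(m,cv2.RETR_EXTERNAL,cv2.CHAIN_APPROX_NONE)
for c in cs:
    if cv2.contourArea(c)>800: show("wrist",c.reshape(-1,2),60,s)
```

```text
wrist px [278. 218.] cen [620.3 186.4] rect 71.5 60.1 ang 4.4 area 2713
```

Run:
```python
from h import *
s=env.state()
print(plane("wrist",[[282,240],[282,205],[282,275],[249,240],[316,240]],60,s).round(1)) # centre, top/bottom corners, flats
```

```text
[[624.7 178.3]
 [621.1 202.7]
 [628.5 152.5]
 [602.2 175. ]
 [648.  181.7]]
```

>>> {"api": "apply_moves", "payload": {
  "deltas": [
    [-0.0005,0.001,0.02,0,1],
    [-0.001,0.0015,0.04,0,1],
    [-0.001,0.002,0.055,0,1],
    [-0.001,0.002,0.063,0,1],
    [-0.001,0.002,0.068,0,1]
  ]
}}

```text
time_s: 2.9
ee_pos: [625.8, 178.0, 43.0]
ee_rot: [180.0, -0.0, 98.2]
force: [0.8, -0.3, 0.1]
gripper_width: 91.2
gripper_force: 0.0
```

>>> {"api": "apply_moves", "payload": {
  "deltas": [
    [0,0,0,0,0.2],
    [0,0,0,0,0.0],
    [0,0,0,0,-0.3],
    [0,0,0,0,-0.3],
    [0,0,0,0,-0.3]
  ],
  "grip_force": 15
}}

```text
time_s: 3.4
ee_pos: [626.1, 178.4, 43.3]
ee_rot: [180.0, -0.0, 98.2]
force: [-0.5, 0.5, -0.3]
gripper_width: 54.0
gripper_force: 0.0
```

>>> {"api": "apply_moves", "payload": {
  "deltas": [
    [0,0,0,0,-0.3],
    [0,0,0,0,-0.3],
    [0,0,0,0,-0.3]
  ]
}}

```text
time_s: 3.7
ee_pos: [625.7, 178.4, 43.1]
ee_rot: [-180.0, -0.0, 98.2]
force: [-1.4, 0.7, 2.4]
gripper_width: 45.8
gripper_force: 15.0
```

Run:
```python
from h import *
go((625.7,178.4,95,98,20),(449.9,-143,95,85.1),(449.9,-143,45,85.1,20))
```

```text
CALL [[0.0, -0.0, -0.0173, 0.001], [0.0, -0.0, -0.0346, 0.002], [0.0, -0.0, -0.0519, 0.003]]
-- at (625.7, 178.4, 95, 98, 20)
CALL [[-0.0326, -0.0243, -0.0, 0.025], [-0.0653, -0.0486, -0.0, 0.05], [-0.0979, -0.0729, -0.0, 0.075], [-0.1306, -0.0973, -0.0, 0.1], [-0.1632, -0.1216, -0.0, 0.125]]
CALL [[-0.0354, -0.0201, -0.0, 0.025], [-0.0708, -0.0401, -0.0, 0.05], [-0.1063, -0.0602, -0.0, 0.075], [-0.1417, -0.0802, -0.0, 0.1]]
-- at (449.9, -143, 95, 85.1)
CALL [[-0.0, -0.0, 0.0167, 0.0], [-0.0, -0.0, 0.0333, 0.0], [-0.0, -0.0, 0.05, 0.0]]
-- at (449.9, -143, 45, 85.1, 20)
```

>>> {"api": "apply_moves", "payload": {
  "deltas": [
    [0,0,-0.01,0,-0.3],
    [0,0,-0.025,0,-0.3],
    [0,0,-0.04,0,-0.3],
    [0,0,-0.052,0.002,-0.3]
  ]
}}

```text
time_s: 4.1
ee_pos: [626.4, 178.4, 96.3]
ee_rot: [179.9, -0.0, 98.1]
force: [-0.4, 0.1, -0.8]
gripper_width: 46.0
gripper_force: 15.0
```

>>> {"api": "apply_moves", "payload": {
  "deltas": [
    [-0.0325,-0.0245,0,0.025,-0.3],
    [-0.065,-0.0485,0,0.05,-0.3],
    [-0.098,-0.073,0,0.075,-0.3],
    [-0.1305,-0.0975,0,0.1,-0.3],
    [-0.163,-0.1215,0,0.125,-0.3]
  ]
}}

```text
time_s: 4.6
ee_pos: [527.7, -1.4, 95.4]
ee_rot: [180.0, 0.0, 90.9]
force: [0.1, -1.1, -0.8]
gripper_width: 45.9
gripper_force: 15.0
```

>>> {"api": "apply_moves", "payload": {
  "deltas": [
    [-0.0355,-0.02,0,0.025,-0.3],
    [-0.071,-0.04,0,0.05,-0.3],
    [-0.106,-0.06,0,0.075,-0.3],
    [-0.1415,-0.08,0,0.1,-0.3],
    [-0.1415,-0.08,0,0.1,-0.3]
  ]
}}

```text
time_s: 5.1
ee_pos: [448.7, -146.0, 95.4]
ee_rot: [-180.0, 0.1, 84.9]
force: [0.9, 1.0, -1.7]
gripper_width: 46.0
gripper_force: 15.0
```

>>> {"api": "apply_moves", "payload": {
  "deltas": [
    [0,0,0,0,-0.3],
    [0,0,0,0,-0.3]
  ]
}}

```text
time_s: 5.3
ee_pos: [451.5, -142.4, 95.3]
ee_rot: [179.9, -0.0, 85.2]
force: [-0.6, -0.4, -1.1]
gripper_width: 46.6
gripper_force: 15.0
```

Run:
```python
from h import *
import pickle
im=cams.grab_frame("wrist"); s=env.state(); print(s["ee_pos"],s["ee_rot"]); cv2.imwrite("pics/w3.png",im); pickle.dump(s,open("w3.pkl","wb"))
go((449.9,-143,45,85.1,20))
```

```text
[ 451.52183624 -142.0794434    95.11588974] [ 1.79962534e+02 -1.25493795e-02  8.52645553e+01]
CALL [[-0.0004, -0.0005, 0.0167, 0.001], [-0.0007, -0.001, 0.0334, 0.002], [-0.0011, -0.0015, 0.0501, 0.003]]
-- at (449.9, -143, 45, 85.1, 20)
```

View pics/w3.png

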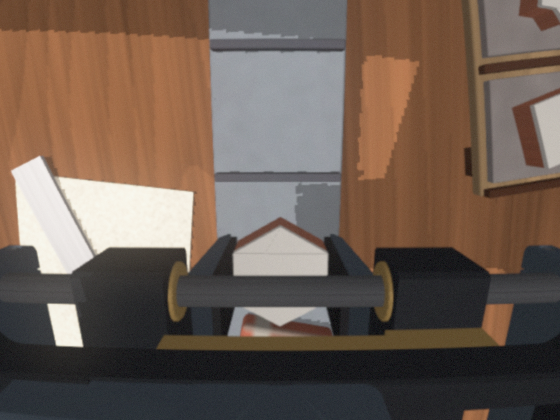

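The held hexagon is at (281,268). Laying strips are at rows 44 and 177, and the rack edges at columns about 213 and 344.

Run:
```python
from h import *
import pickle
s=pickle.load(open("w3.pkl","rb"))
print(plane("wrist",[[279,175.5],[279,43]],38,s).round(1),plane("wrist",[[213,115],[345,115]],30,s).round(1))
R=Ro.from_euler("z",-4.87,degrees=True).as_matrix()[:2,:2]
for p in plane("wrist",[[279,175.5],[279,43]],38,s): print("rack",(R.T@(p-[460.7,-16])).round(1))
for p in plane("wrist",[[213,115],[345,115]],30,s): print("edge",(R.T@(p-[460.7,-16])).round(1))
```

```text
[[454.4 -99.6]
 [461.4 -16. ]] [[413.2 -55.8]
 [502.3 -63.2]]
rack [  0.8 -83.9]
rack [0.7 0. ]
edge [-44.  -43.7]
edge [ 45.5 -43.5]
```

>>> {"api": "apply_moves", "payload": {
  "deltas": [
    [-0.0005,-0.0005,0.015,0,-0.3],
    [-0.001,-0.001,0.03,0,-0.3],
    [-0.001,-0.001,0.045,0,-0.3],
    [-0.001,-0.001,0.053,0,-0.3],
    [-0.001,-0.001,0.057,0,-0.3]
  ]
}}

```text
time_s: 5.85
ee_pos: [449.9, -142.9, 37.3]
ee_rot: [-179.9, -0.0, 85.3]
force: [1.0, 0.5, -0.1]
gripper_width: 46.0
gripper_force: 15.0
```

>>> {"api": "apply_moves", "payload": {
  "deltas": [
    [0,0,0.001,0,-0.3],
    [0,0,0.002,0,-0.3],
    [0,0,0.0025,0,-0.3],
    [0,0,0.003,0,-0.3],
    [0,0,0.003,0,-0.3]
  ]
}}

```text
time_s: 6.35
ee_pos: [449.8, -143.9, 35.2]
ee_rot: [180.0, 0.0, 85.2]
force: [-0.4, -0.5, -0.9]
gripper_width: 46.2
gripper_force: 15.0
```

>>> {"api": "apply_moves", "payload": {
  "deltas": [
    [0,0,0.0004,0,-0.3],
    [0,0,0.0008,0,-0.3],
    [0,0,0.0008,0,-0.3]
  ]
}}

```text
time_s: 6.65
ee_pos: [449.9, -143.9, 35.1]
ee_rot: [180.0, 0.0, 85.2]
force: [-1.3, 0.9, 7.3]
gripper_width: 45.5
gripper_force: 15.0
```

>>> {"api": "apply_moves", "payload": {
  "deltas": [
    [0,0,-0.0003,0,0.05],
    [0,0,-0.0003,0,0.2],
    [0,0,-0.0003,0,0.5],
    [0,0,-0.0003,0,0.5],
    [0,0,-0.0003,0,0.5]
  ]
}}

```text
time_s: 7.15
ee_pos: [449.7, -143.8, 34.3]
ee_rot: [-180.0, -0.0, 85.2]
force: [0.1, 0.6, 0.3]
gripper_width: 68.1
gripper_force: 0.0
```

Run:
```python
from h import *
s=env.state(); print(s["gripper_width"],s["force"])
go((449.9,-143.5,110,85.2,30),(630,86,110,108.2),(630,86,43,108.2,20))
```

```text
68.08851521233167 [0.08833457 0.58548114 0.25462819]
CALL [[0.0001, 0.0001, -0.0252, -0.0], [0.0002, 0.0001, -0.0505, -0.0], [0.0003, 0.0002, -0.0757, -0.0]]
-- at (449.9, -143.5, 110, 85.2, 30)
CALL [[0.0348, 0.0229, 0.0, -0.057], [0.0696, 0.0458, 0.0, -0.115], [0.1045, 0.0687, 0.0, -0.172], [0.1393, 0.0916, 0.0, -0.229], [0.1741, 0.1145, 0.0, -0.287]]
CALL [[0.0269, 0.0318, 0.0, -0.057], [0.0539, 0.0636, 0.0, -0.115]]
-- at (630, 86, 110, 108.2)
CALL [[0.0, -0.0, 0.0168, 0.0], [0.0, -0.0, 0.0335, 0.0], [0.0, -0.0, 0.0503, 0.0], [0.0, -0.0, 0.067, 0.0]]
-- at (630, 86, 43, 108.2, 20)
```

>>> {"api": "apply_moves", "payload": {
  "deltas": [
    [0,0,-0.01,0,0.6],
    [0,0,-0.03,0,0.6],
    [0,0,-0.055,0,0.6],
    [0,0,-0.0755,0,0.6]
  ]
}}

```text
time_s: 7.55
ee_pos: [450.0, -143.9, 111.7]
ee_rot: [179.9, 0.0, 85.2]
force: [0.6, -0.3, -0.0]
gripper_width: 73.0
gripper_force: 0.0
```

>>> {"api": "apply_moves", "payload": {
  "deltas": [
    [0.035,0.023,0,-0.057,0.6],
    [0.0695,0.046,0,-0.115,0.6],
    [0.1045,0.0685,0,-0.172,0.6],
    [0.1395,0.0915,0,-0.229,0.6],
    [0.174,0.1145,0,-0.287,0.6]
  ]
}}

```text
time_s: 8.05
ee_pos: [579.4, 21.5, 110.8]
ee_rot: [179.9, 0.0, 101.8]
force: [-0.2, 0.4, -0.3]
gripper_width: 73.4
gripper_force: 0.0
```

>>> {"api": "apply_moves", "payload": {
  "deltas": [
    [0.027,0.032,0,-0.057,0.6],
    [0.054,0.0635,0,-0.115,0.6],
    [0.054,0.0635,0,-0.115,0.6],
    [0.054,0.0635,0,-0.115,0.6],
    [0.054,0.0635,0,-0.115,0.6]
  ]
}}

```text
time_s: 8.55
ee_pos: [628.9, 84.9, 110.1]
ee_rot: [-179.9, 0.0, 108.2]
force: [1.0, -0.6, 0.4]
gripper_width: 72.8
gripper_force: 0.0
```

Run:
```python
from h import *
import pickle
im=cams.grab_frame("wrist"); s=env.state(); print(s["ee_pos"],s["ee_rot"]); cv2.imwrite("pics/w4.png",im); pickle.dump(s,open("w4.pkl","wb"))
go((630,86,43,108.2,20))
im=cams.grab_frame("top"); cv2.imwrite("pics/t4.png",im)
```

```text
[628.88542795  84.67802468 110.20748822] [-1.79959408e+02  2.28975032e-03  1.08153972e+02]
CALL [[0.0002, 0.0004, 0.0168, -0.0], [0.0005, 0.0007, 0.0336, -0.0], [0.0007, 0.0011, 0.0504, -0.001], [0.0009, 0.0015, 0.0672, -0.001]]
-- at (630, 86, 43, 108.2, 20)
```

View pics/w4.png

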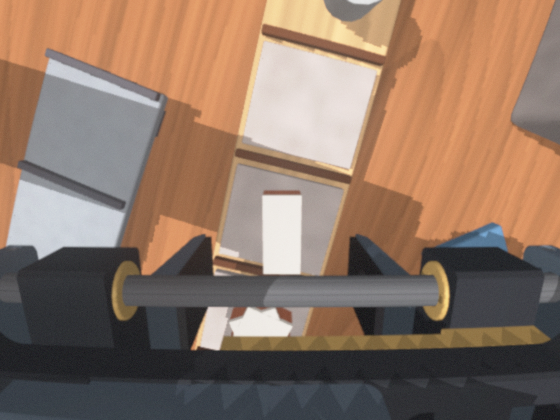

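The strip is centred between the fingers (columns 263–301 about 281) and square to them. Descending.

>>> {"api": "apply_moves", "payload": {
  "deltas": [
    [0,0.0005,0.02,0,0.6],
    [0.0005,0.001,0.04,0,0.6],
    [0.0005,0.001,0.055,0,0.6],
    [0.0005,0.001,0.063,0,0.6],
    [0.0005,0.001,0.067,0,0.5]
  ]
}}

```text
time_s: 9.15
ee_pos: [630.0, 85.7, 42.5]
ee_rot: [-179.9, -0.0, 108.2]
force: [0.6, 0.2, -0.2]
gripper_width: 69.0
gripper_force: 0.0
```

>>> {"api": "apply_moves", "payload": {
  "deltas": [
    [0,0,0,0,0.1],
    [0,0,0,0,-0.2],
    [0,0,0,0,-0.3],
    [0,0,0,0,-0.65],
    [0,0,0,0,-0.65]
  ]
}}

```text
time_s: 9.65
ee_pos: [630.7, 86.5, 43.3]
ee_rot: [180.0, 0.0, 108.2]
force: [0.8, 1.0, 0.3]
gripper_width: 30.7
gripper_force: 0.0
```

>>> {"api": "apply_moves", "payload": {
  "deltas": [
    [0,0,0,0,-0.65],
    [0,0,0,0,-0.65],
    [0,0,0,0,-0.65],
    [0,0,0,0,-0.65]
  ]
}}

```text
time_s: 10.05
ee_pos: [630.5, 86.5, 43.2]
ee_rot: [180.0, -0.0, 108.2]
force: [-0.8, -0.4, 2.3]
gripper_width: 25.8
gripper_force: 15.0
```

Run:
```python
from h import *
import pickle
s=pickle.load(open("w4.pkl","rb"))
print("strip far end",plane("wrist",[[282,195]],60,s).round(1),"expect",(np.array([630,86])+28*np.array([-.312,.95])).round(1))
c=[c for c in white(cv2.imread("pics/t4.png"),300,3000) if 300<c.mean(0)[0]<400 and 230<c.mean(0)[1]<300]
for q in c: show("top",q,52)
s=env.state(); print(s["gripper_width"],s["ee_pos"])
x,y,z=s["ee_pos"]; go((x,y,z+52,108.2,20),(457.1,-58.3,z+52,85.1),(457.1,-58.3,z-6,85.1,20))
```

```text
strip far end [[621.1 113.9]] expect [621.3 112.6]
top px [359. 267.] cen [ 450.4 -144.4] rect 52.5 47.8 ang 84.3 area 1856
25.76237763459474 [630.53713328  86.504054    43.21807381]
CALL [[0.0, 0.0, -0.0173, 0.0], [0.0, 0.0, -0.0347, 0.0], [0.0, 0.0, -0.052, 0.0]]
-- at (np.float64(630.537133283431), np.float64(86.5040540026922), np.float64(95.21807380821744), 108.2, 20)
CALL [[-0.0139, -0.035, -0.0, 0.067], [-0.0278, -0.07, -0.0, 0.134], [-0.0417, -0.105, -0.0, 0.202], [-0.0556, -0.14, -0.0, 0.269], [-0.0695, -0.175, -0.0, 0.336]]
CALL [[-0.0247, -0.0285, -0.0, 0.067]]
-- at (457.1, -58.3, np.float64(95.21807380821744), 85.1)
CALL [[-0.0, -0.0, 0.0193, 0.0], [-0.0, -0.0, 0.0387, 0.0], [-0.0, -0.0, 0.058, 0.0]]
-- at (457.1, -58.3, np.float64(37.21807380821745), 85.1, 20)
```

The hexagon rests within 2 mm of its bay centre. Carrying the strip.

>>> {"api": "apply_moves", "payload": {
  "deltas": [
    [0,0,-0.01,0,-0.65],
    [0,0,-0.025,0,-0.65],
    [0,0,-0.04,0,-0.65],
    [0,0,-0.052,0,-0.65]
  ]
}}

```text
time_s: 10.45
ee_pos: [630.9, 86.5, 96.2]
ee_rot: [179.9, 0.0, 108.2]
force: [0.4, 0.1, -1.5]
gripper_width: 26.2
gripper_force: 15.0
```

>>> {"api": "apply_moves", "payload": {
  "deltas": [
    [-0.014,-0.035,0,0.067,-0.65],
    [-0.028,-0.07,0,0.134,-0.65],
    [-0.0415,-0.105,0,0.202,-0.65],
    [-0.0555,-0.14,0,0.269,-0.65],
    [-0.0695,-0.175,0,0.336,-0.65]
  ]
}}

```text
time_s: 10.95
ee_pos: [484.9, -35.0, 95.3]
ee_rot: [180.0, 0.0, 88.8]
force: [-0.5, 1.1, -0.5]
gripper_width: 25.9
gripper_force: 15.0
```

>>> {"api": "apply_moves", "payload": {
  "deltas": [
    [-0.0245,-0.0285,0,0.067,-0.65],
    [-0.0245,-0.0285,0,0.067,-0.65],
    [-0.0245,-0.0285,0,0.067,-0.65],
    [-0.0245,-0.0285,0,0.067,-0.65]
  ]
}}

```text
time_s: 11.35
ee_pos: [458.4, -58.0, 95.4]
ee_rot: [179.9, -0.0, 85.2]
force: [0.3, -1.0, -0.9]
gripper_width: 26.0
gripper_force: 15.0
```

>>> {"api": "apply_moves", "payload": {
  "deltas": [
    [0,0,0.015,0,-0.65],
    [0,0,0.03,0,-0.65],
    [0,0,0.04,0,-0.65],
    [0,0,0.045,0,-0.65],
    [0,0,0.045,0,-0.65]
  ]
}}

```text
time_s: 11.85
ee_pos: [457.2, -57.9, 49.3]
ee_rot: [-179.9, -0.0, 85.2]
force: [-0.7, 0.3, -0.8]
gripper_width: 25.6
gripper_force: 15.0
```

Run:
```python
from h import *
s=env.state(); print(s["gripper_width"],s["ee_pos"],s["ee_rot"][2]); go((457.1,-58.3,37,85.1,20))
```

```text
25.608420220272322 [457.18349873 -57.87804648  49.34750131] 85.17332038690944
CALL [[-0.0004, -0.0, 0.0123, 0.001]]
-- at (457.1, -58.3, 37, 85.1, 20)
```

>>> {"api": "apply_moves", "payload": {
  "deltas": [
    [-0.001,0,0.005,0,-0.65],
    [-0.001,0,0.009,0,-0.65],
    [-0.001,0,0.012,0,-0.65],
    [-0.001,0,0.0135,0,-0.65],
    [-0.001,0,0.0145,0,-0.65]
  ]
}}

```text
time_s: 12.35
ee_pos: [457.0, -59.3, 35.4]
ee_rot: [180.0, -0.0, 85.1]
force: [-0.1, -0.5, -0.5]
gripper_width: 25.6
gripper_force: 15.0
```

>>> {"api": "apply_moves", "payload": {
  "deltas": [
    [0,0,0.0003,0,-0.65],
    [0,0,0.0006,0,-0.65],
    [0,0,0.0006,0,-0.65]
  ]
}}

```text
time_s: 12.65
ee_pos: [457.0, -59.3, 35.1]
ee_rot: [180.0, -0.0, 85.1]
force: [-0.4, 0.2, 3.1]
gripper_width: 25.9
gripper_force: 15.0
```

Contact at 3 N, so I'll release and go on to the star.

>>> {"api": "apply_moves", "payload": {
  "deltas": [
    [0,0,0,0,-0.35],
    [0,0,0,0,-0.2],
    [0,0,0,0,0.2],
    [0,0,0,0,0.2],
    [0,0,0,0,0.2]
  ]
}}

```text
time_s: 13.15
ee_pos: [457.0, -59.2, 34.8]
ee_rot: [180.0, -0.0, 85.1]
force: [1.3, -0.3, -0.2]
gripper_width: 54.2
gripper_force: 0.0
```

>>> {"api": "apply_moves", "payload": {
  "deltas": [
    [0,0,-0.01,0,0.9],
    [0,0,-0.03,0,0.9],
    [0,0,-0.055,0,0.9],
    [0,0,-0.075,0,0.9],
    [0,0,-0.075,0,0.9]
  ]
}}

```text
time_s: 13.65
ee_pos: [459.2, -59.6, 112.9]
ee_rot: [179.6, 0.0, 85.1]
force: [-0.0, 0.3, -0.3]
gripper_width: 86.1
gripper_force: 0.0
```

Run:
```python
from h import *
s=env.state(); print(s["gripper_width"],s["ee_pos"])
go((639,7,110,105.5))
```

```text
86.11463294953923 [459.20015517 -59.57602626 112.86926235]
CALL [[0.0163, 0.0347, 0.0006, -0.071], [0.0326, 0.0694, 0.0011, -0.142], [0.049, 0.1041, 0.0017, -0.213], [0.0653, 0.1388, 0.0023, -0.284], [0.0816, 0.1735, 0.0029, -0.356]]
-- at (639, 7, 110, 105.5)
```

>>> {"api": "apply_moves", "payload": {
  "deltas": [
    [0.0165,0.035,0,-0.071,0.9],
    [0.0325,0.07,0,-0.142,0.9],
    [0.049,0.105,0,-0.213,0.9],
    [0.0655,0.14,0,-0.284,0.9],
    [0.0815,0.1755,0,-0.356,0.9]
  ]
}}

```text
time_s: 14.15
ee_pos: [639.5, 7.7, 108.9]
ee_rot: [-179.9, -0.0, 105.7]
force: [0.0, -0.8, 0.1]
gripper_width: 86.9
gripper_force: 0.0
```

>>> {"api": "apply_moves", "payload": {
  "deltas": [
    [0,0,0,0,0.9],
    [0,0,0,0,0.9],
    [0,0,0,0,0.9]
  ]
}}

```text
time_s: 14.45
ee_pos: [637.2, 6.8, 109.1]
ee_rot: [-179.9, -0.0, 105.5]
force: [0.1, -1.1, -0.3]
gripper_width: 86.8
gripper_force: 0.0
```

Run:
```python
from h import *
import pickle
im=cams.grab_frame("wrist"); s=env.state(); print(s["ee_pos"],s["ee_rot"]); cv2.imwrite("pics/w5.png",im); pickle.dump(s,open("w5.pkl","wb"))
cv2.imwrite("pics/w5c.png",cv2.resize(im[150:300,180:380],None,fx=4,fy=4,interpolation=cv2.INTER_CUBIC))
go((639,7,43,105.5,20))
```

```text
[637.25575759   6.62670496 109.44950984] [-1.79895544e+02 -2.79768194e-02  1.05481172e+02]
CALL [[-0.0, 0.0004, 0.0166, -0.0], [-0.0001, 0.0009, 0.0332, -0.0], [-0.0001, 0.0013, 0.0498, -0.0], [-0.0001, 0.0018, 0.0664, -0.0]]
-- at (639, 7, 43, 105.5, 20)
```

View pics/w5c.png

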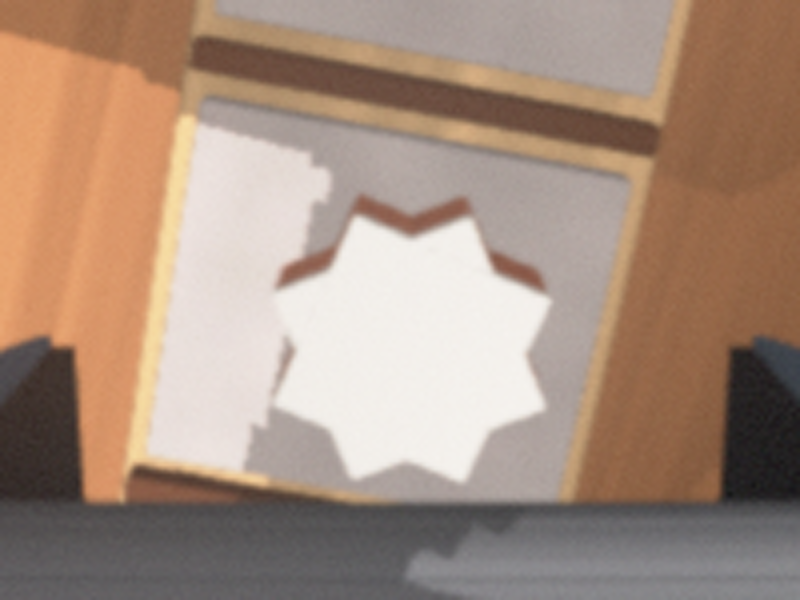

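The star in the crop is centred at (412,347), which is full-image (283,237). Two points face each finger, so the angle is right.

Run:
```python
from h import *
import pickle
s=pickle.load(open("w5.pkl","rb")); p=plane("wrist",[[283,236.8]],60,s)[0]; print(p)
go((p[0],p[1],43,105.5,20),st=s)
```

```text
[639.11958164   8.66833708]
CALL [[0.0004, 0.0006, 0.0166, -0.0], [0.0007, 0.0012, 0.0332, -0.0], [0.0011, 0.0018, 0.0498, -0.0], [0.0015, 0.0023, 0.0664, -0.0]]
-- at (np.float64(639.1195816383229), np.float64(8.66833707800366), 43, 105.5, 20)
```

>>> {"api": "apply_moves", "payload": {
  "deltas": [
    [0.0005,0.0005,0.02,0,0.9],
    [0.001,0.001,0.04,0,0.9],
    [0.001,0.002,0.055,0,0.9],
    [0.001,0.002,0.063,0,0.9],
    [0.001,0.002,0.067,0,0.9]
  ]
}}

```text
time_s: 15.0
ee_pos: [639.9, 8.4, 42.3]
ee_rot: [-179.9, -0.0, 105.5]
force: [-0.0, -0.1, 0.1]
gripper_width: 86.7
gripper_force: 0.0
```

>>> {"api": "apply_moves", "payload": {
  "deltas": [
    [0,0,0,0,0.4],
    [0,0,0,0,0.2],
    [0,0,0,0,0.1],
    [0,0,0,0,-0.2],
    [0,0,0,0,-0.2]
  ]
}}

```text
time_s: 15.5
ee_pos: [640.6, 8.6, 43.2]
ee_rot: [180.0, 0.0, 105.5]
force: [-0.4, -0.5, 0.2]
gripper_width: 49.9
gripper_force: 0.3
```

>>> {"api": "apply_moves", "payload": {
  "deltas": [
    [0,0,0,0,-0.2],
    [0,0,0,0,-0.2],
    [0,0,0,0,-0.2],
    [0,0,0,0,-0.2]
  ]
}}

```text
time_s: 15.9
ee_pos: [640.4, 8.5, 43.1]
ee_rot: [180.0, -0.0, 105.5]
force: [-0.7, -0.1, 3.1]
gripper_width: 46.1
gripper_force: 15.0
```

Run:
```python
from h import *
s=env.state(); print(s["gripper_width"],s["gripper_force"])
x,y,z=s["ee_pos"]; go((x,y,z+52,105.5,20),(464.3,26.3,z+52,85.1),st=s)
```

```text
46.144000039403856 15.000339697580785
CALL [[0.0, 0.0, -0.0173, 0.0], [0.0, 0.0, -0.0347, 0.0], [0.0, 0.0, -0.052, 0.0]]
-- at (np.float64(640.429539714269), np.float64(8.536200423474723), np.float64(95.13336848822547), 105.5, 20)
CALL [[0.016, -0.0412, -0.0, 0.089], [0.0321, -0.0825, -0.0, 0.178], [0.0481, -0.1237, -0.0, 0.267], [0.0642, -0.165, -0.0, 0.356]]
-- at (464.3, 26.3, np.float64(95.13336848822547), 85.1)
```

>>> {"api": "apply_moves", "payload": {
  "deltas": [
    [0,0,-0.01,0,-0.2],
    [0,0,-0.025,0,-0.2],
    [0,0,-0.04,0,-0.2],
    [0,0,-0.052,0,-0.2]
  ]
}}

```text
time_s: 16.3
ee_pos: [640.9, 8.6, 96.0]
ee_rot: [179.9, 0.0, 105.5]
force: [-0.8, 0.3, 0.8]
gripper_width: 45.8
gripper_force: 15.0
```

>>> {"api": "apply_moves", "payload": {
  "deltas": [
    [0.016,-0.041,0,0.089,-0.2],
    [0.032,-0.0825,0,0.178,-0.2],
    [0.048,-0.1235,0,0.267,-0.2],
    [0.064,-0.165,0,0.356,-0.2],
    [0.064,-0.165,0,0.356,-0.2]
  ]
}}

```text
time_s: 16.8
ee_pos: [456.6, 26.3, 94.2]
ee_rot: [-179.5, 0.0, 85.1]
force: [0.5, -0.1, -1.2]
gripper_width: 45.9
gripper_force: 15.0
```

>>> {"api": "apply_moves", "payload": {
  "deltas": [
    [0,0,0.012,0,-0.2],
    [0,0,0.025,0,-0.2],
    [0,0,0.038,0,-0.2],
    [0,0,0.045,0,-0.2],
    [0,0,0.045,0,-0.2]
  ]
}}

```text
time_s: 17.3
ee_pos: [464.3, 26.0, 49.3]
ee_rot: [-179.9, 0.0, 85.1]
force: [-0.8, 0.4, -0.3]
gripper_width: 46.1
gripper_force: 15.0
```

Run:
```python
from h import *
s=env.state(); print(s["gripper_width"],s["ee_pos"],s["ee_rot"][2]); go((464.3,26.3,37,85.1,20))
```

```text
46.05482762109212 [464.31200984  26.03310419  49.28986807] 85.14339787127406
CALL [[0.0003, -0.0, 0.0123, 0.001]]
-- at (464.3, 26.3, 37, 85.1, 20)
```

>>> {"api": "apply_moves", "payload": {
  "deltas": [
    [0,0,0.005,0,-0.2],
    [0,0,0.009,0,-0.2],
    [0,0,0.012,0,-0.2],
    [0,0,0.0135,0,-0.2],
    [0,0,0.0145,0,-0.2]
  ]
}}

```text
time_s: 17.8
ee_pos: [464.4, 26.1, 35.3]
ee_rot: [180.0, -0.0, 85.1]
force: [-0.3, 0.4, 0.5]
gripper_width: 46.1
gripper_force: 15.0
```

>>> {"api": "apply_moves", "payload": {
  "deltas": [
    [0,0,0.0003,0,-0.2],
    [0,0,0.0006,0,-0.2],
    [0,0,0.0006,0,-0.2]
  ]
}}

```text
time_s: 18.1
ee_pos: [464.4, 26.1, 35.1]
ee_rot: [180.0, -0.0, 85.1]
force: [-1.8, 1.1, 3.0]
gripper_width: 46.1
gripper_force: 15.0
```

>>> {"api": "apply_moves", "payload": {
  "deltas": [
    [0,0,0,0,0.05],
    [0,0,0,0,0.2],
    [0,0,0,0,0.5],
    [0,0,0,0,0.5],
    [0,0,0,0,0.5]
  ]
}}

```text
time_s: 18.6
ee_pos: [464.4, 26.1, 34.7]
ee_rot: [-180.0, -0.0, 85.1]
force: [0.3, 0.1, 0.2]
gripper_width: 68.1
gripper_force: 0.0
```

>>> {"api": "apply_moves", "payload": {
  "deltas": [
    [0,0,-0.01,0,0.7],
    [0,0,-0.03,0,0.8],
    [0,0,-0.055,0,0.8],
    [0,0,-0.075,0,0.8],
    [0,0,-0.075,0,0.8]
  ]
}}

```text
time_s: 19.1
ee_pos: [466.6, 26.1, 112.8]
ee_rot: [179.6, -0.1, 85.1]
force: [0.3, 1.0, 0.1]
gripper_width: 81.6
gripper_force: 0.0
```

Run:
```python
from h import *
s=env.state(); print(s["gripper_width"],s["ee_pos"]); s["ee_pos"]=np.array([464.4,26.1,110.1])
go((641.5,-80,110,108.2),st=s)
```

```text
81.64004319902891 [466.55737215  26.13255519 112.77609368]
CALL [[-0.0181, 0.0371, 0.0, -0.081], [-0.0363, 0.0742, 0.0, -0.161], [-0.0544, 0.1113, 0.0001, -0.242], [-0.0725, 0.1484, 0.0001, -0.322], [-0.0907, 0.1855, 0.0001, -0.403]]
-- at (641.5, -80, 110, 108.2)
```

>>> {"api": "apply_moves", "payload": {
  "deltas": [
    [-0.018,0.037,0,-0.081,0.8],
    [-0.0365,0.074,0,-0.161,0.8],
    [-0.0545,0.1115,0,-0.242,0.8],
    [-0.0725,0.1485,0,-0.322,0.8],
    [-0.0905,0.1855,0,-0.403,0.8]
  ]
}}

```text
time_s: 19.6
ee_pos: [642.2, -80.7, 108.7]
ee_rot: [-179.9, -0.0, 108.4]
force: [0.3, 0.3, -0.0]
gripper_width: 81.9
gripper_force: 0.0
```

>>> {"api": "apply_moves", "payload": {
  "deltas": [
    [0,0,0,0,0.8],
    [0,0,0,0,0.8],
    [0,0,0,0,0.8]
  ]
}}

```text
time_s: 19.9
ee_pos: [640.0, -79.3, 108.9]
ee_rot: [-179.9, -0.1, 108.2]
force: [0.6, 0.5, -0.6]
gripper_width: 81.9
gripper_force: 0.0
```

Run:
```python
from h import *
import pickle
im=cams.grab_frame("wrist"); s=env.state(); print(s["ee_pos"],s["ee_rot"]); pickle.dump(s,open("w6.pkl","wb"))
cv2.imwrite("pics/w6c.png",cv2.resize(im[150:300,180:380],None,fx=4,fy=4,interpolation=cv2.INTER_CUBIC))
go((641.5,-80,43,108.2,20))
```

```text
[640.11254808 -79.14795419 109.34438016] [-1.79911977e+02 -5.70728351e-02  1.08235371e+02]
CALL [[-0.0003, 0.0003, 0.0166, 0.0], [-0.0006, 0.0005, 0.0332, 0.0], [-0.0009, 0.0008, 0.0498, 0.0], [-0.0012, 0.0011, 0.0663, 0.001]]
-- at (641.5, -80, 43, 108.2, 20)
```

View pics/w6c.png

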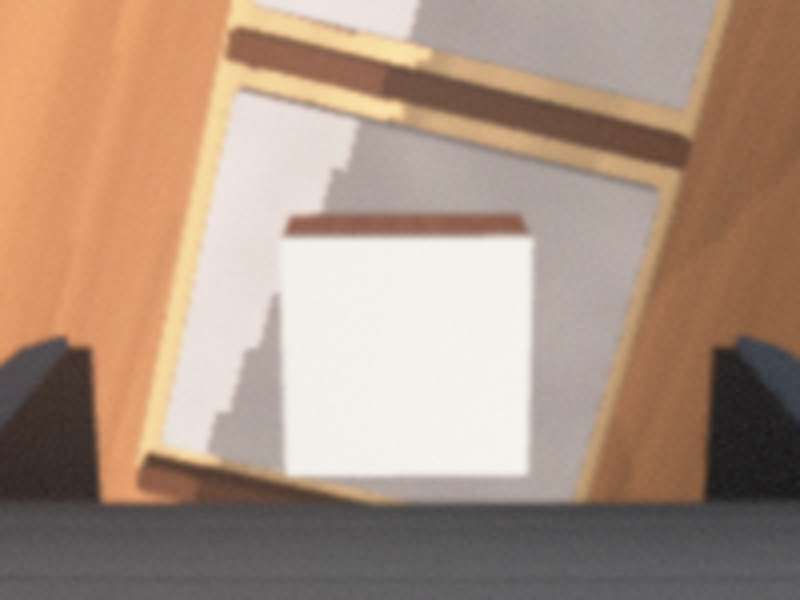

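The square is centred at crop (407,355), so full-image (282,239), and it sits square to the fingers. Descending.

>>> {"api": "apply_moves", "payload": {
  "deltas": [
    [0,0.0005,0.02,0,0.8],
    [0,0.001,0.04,0,0.8],
    [0,0.0015,0.055,0,0.8],
    [0,0.0015,0.063,0,0.8],
    [0,0.0015,0.0665,0,0.8]
  ]
}}

```text
time_s: 20.45
ee_pos: [642.0, -78.8, 42.8]
ee_rot: [-179.9, -0.0, 108.2]
force: [0.1, -0.5, -0.7]
gripper_width: 82.1
gripper_force: 0.0
```

>>> {"api": "apply_moves", "payload": {
  "deltas": [
    [0,0,0,0,0.4],
    [0,0,0,0,0.1],
    [0,0,0,0,0],
    [0,0,0,0,-0.3],
    [0,0,0,0,-0.3]
  ]
}}

```text
time_s: 20.95
ee_pos: [643.0, -79.4, 43.6]
ee_rot: [180.0, 0.0, 108.2]
force: [-0.7, 0.5, 0.5]
gripper_width: 44.9
gripper_force: 0.5
```

>>> {"api": "apply_moves", "payload": {
  "deltas": [
    [0,0,0,0,-0.3],
    [0,0,0,0,-0.3],
    [0,0,0,0,-0.3],
    [0,0,0,0,-0.3]
  ]
}}

```text
time_s: 21.35
ee_pos: [642.8, -79.5, 43.5]
ee_rot: [-180.0, 0.0, 108.2]
force: [-1.8, 0.4, 3.1]
gripper_width: 42.2
gripper_force: 15.0
```

Run:
```python
from h import *
s=env.state(); print(s["gripper_width"],s["gripper_force"])
x,y,z=s["ee_pos"]; go((x,y,z+52,108.2,20),(471.5,111,z+52,85.1),st=s)
```

```text
42.19947001388395 14.99990813434124
CALL [[0.0, 0.0, -0.0173, 0.0], [0.0, 0.0, -0.0347, 0.0], [0.0, 0.0, -0.052, 0.0]]
-- at (np.float64(642.8199953648549), np.float64(-79.50939753722909), np.float64(95.50559174429404), 108.2, 20)
CALL [[0.0391, -0.0172, -0.0, 0.067], [0.0782, -0.0344, -0.0, 0.134], [0.1172, -0.0516, -0.0, 0.202], [0.1563, -0.0688, -0.0, 0.269], [0.1954, -0.086, -0.0, 0.336]]
CALL [[0.0312, -0.0291, -0.0, 0.067]]
-- at (471.5, 111, np.float64(95.50559174429404), 85.1)
```

>>> {"api": "apply_moves", "payload": {
  "deltas": [
    [0,0,-0.01,0,-0.3],
    [0,0,-0.025,0,-0.3],
    [0,0,-0.04,0,-0.3],
    [0,0,-0.052,0,-0.3]
  ]
}}

```text
time_s: 21.75
ee_pos: [643.4, -79.3, 96.4]
ee_rot: [179.9, 0.0, 108.2]
force: [0.9, -0.4, -1.3]
gripper_width: 41.5
gripper_force: 15.0
```

>>> {"api": "apply_moves", "payload": {
  "deltas": [
    [0.039,-0.017,0,0.067,-0.3],
    [0.078,-0.0345,0,0.134,-0.3],
    [0.117,-0.0515,0,0.202,-0.3],
    [0.1565,-0.069,0,0.269,-0.3],
    [0.1955,-0.086,0,0.336,-0.3]
  ]
}}

```text
time_s: 22.25
ee_pos: [499.0, 80.5, 95.6]
ee_rot: [180.0, -0.0, 88.8]
force: [0.7, 0.2, -0.8]
gripper_width: 41.3
gripper_force: 15.0
```

>>> {"api": "apply_moves", "payload": {
  "deltas": [
    [0.031,-0.029,0,0.067,-0.3],
    [0.031,-0.029,0,0.067,-0.3],
    [0.031,-0.029,0,0.067,-0.3],
    [0.031,-0.029,0,0.067,-0.3]
  ]
}}

```text
time_s: 22.65
ee_pos: [472.8, 110.6, 95.6]
ee_rot: [179.9, -0.0, 85.1]
force: [-0.7, 0.3, -1.1]
gripper_width: 42.0
gripper_force: 15.0
```

>>> {"api": "apply_moves", "payload": {
  "deltas": [
    [0,0,0.012,0,-0.3],
    [0,0,0.025,0,-0.3],
    [0,0,0.038,0,-0.3],
    [0,0,0.045,0,-0.3],
    [0,0,0.045,0,-0.3]
  ]
}}

```text
time_s: 23.15
ee_pos: [471.7, 110.1, 49.4]
ee_rot: [-179.9, 0.0, 85.1]
force: [0.1, -0.4, -0.8]
gripper_width: 41.8
gripper_force: 15.0
```

Run:
```python
from h import *
s=env.state(); print(s["gripper_width"],s["ee_pos"],s["ee_rot"][2]); go((471.5,111,37,85.1,20))
```

```text
41.778001922870416 [471.71569754 110.11528429  49.36012232] 85.05509751133049
CALL [[0.0009, -0.0003, 0.0124, -0.001]]
-- at (471.5, 111, 37, 85.1, 20)
```

>>> {"api": "apply_moves", "payload": {
  "deltas": [
    [0.0005,0,0.005,0,-0.3],
    [0.0005,0,0.009,0,-0.3],
    [0.0005,0,0.012,0,-0.3],
    [0.0005,0,0.0135,0,-0.3],
    [0.0005,0,0.0145,0,-0.3]
  ]
}}

```text
time_s: 23.65
ee_pos: [471.7, 111.5, 35.7]
ee_rot: [180.0, -0.0, 85.1]
force: [0.4, -0.1, -1.3]
gripper_width: 42.1
gripper_force: 15.0
```

>>> {"api": "apply_moves", "payload": {
  "deltas": [
    [0,0,0.0003,0,-0.3],
    [0,0,0.0006,0,-0.3],
    [0,0,0.0006,0,-0.3]
  ]
}}

```text
time_s: 23.95
ee_pos: [471.7, 111.5, 35.5]
ee_rot: [180.0, -0.0, 85.1]
force: [-1.7, 0.5, 2.2]
gripper_width: 41.9
gripper_force: 15.0
```

>>> {"api": "apply_moves", "payload": {
  "deltas": [
    [0,0,0.0002,0,-0.3],
    [0,0,0.0002,0,-0.02],
    [0,0,0,0,0.2],
    [0,0,0,0,0.5],
    [0,0,0,0,0.5]
  ]
}}

```text
time_s: 24.45
ee_pos: [471.7, 111.4, 35.0]
ee_rot: [180.0, -0.0, 85.1]
force: [-0.4, -0.2, 0.1]
gripper_width: 65.8
gripper_force: 0.0
```

>>> {"api": "apply_moves", "payload": {
  "deltas": [
    [0,0,0,0,0.7],
    [0,0,-0.012,0,0.7],
    [0,0,-0.035,0,0.7],
    [0,0,-0.07,0,0.7],
    [0,0,-0.11,0,0.7]
  ]
}}

```text
time_s: 24.95
ee_pos: [470.8, 111.2, 145.5]
ee_rot: [-179.9, 0.0, 85.1]
force: [0.4, 0.3, 0.3]
gripper_width: 78.1
gripper_force: 0.0
```

>>> {"api": "apply_moves", "payload": {
  "deltas": [
    [0.04,0,-0.02,0,0.7],
    [0.085,0,-0.04,0,0.7],
    [0.13,0,-0.05,0,0.7],
    [0.175,0,-0.05,0,0.7],
    [0.22,0,-0.05,0,0.7]
  ]
}}

```text
time_s: 25.45
ee_pos: [490.4, 332.5, 195.7]
ee_rot: [179.9, -0.0, 85.1]
force: [1.0, -0.2, 0.3]
gripper_width: 77.6
gripper_force: 0.0
```

>>> {"api": "apply_moves", "payload": {
  "deltas": [
    [0.04,0,0,0,0.7],
    [0.08,0,0,0,0.7],
    [0.08,0,0,0,0.7],
    [0.08,0,0,0,0.7]
  ]
}}

```text
time_s: 25.85
ee_pos: [496.7, 410.5, 194.3]
ee_rot: [-179.9, 0.1, 85.2]
force: [0.8, -0.1, 0.9]
gripper_width: 77.8
gripper_force: 0.0
```

Run:
```python
from h import *
im=cams.grab_frame("top"); cv2.imwrite("pics/t7.png",im); cv2.imwrite("pics/s7.png",cams.grab_frame("scene"))
m=cv2.inRange(cv2.cvtColor(im,cv2.COLOR_BGR2HSV),(0,0,205),(179,40,255)); m[:225]=0; m[300:]=0; m[:,:160]=0; m[:,390:]=0
cs,_=cv2.findContours(m,cv2.RETR_EXTERNAL,cv2.CHAIN_APPROX_NONE)
for c in cs:
    if cv2.contourArea(c)>150:
        show("top",c.reshape(-1,2),52)
print("bays",[(460.7+.085*y,-16+.996*y) for y in(-127.5,-42.5,42.5,127.5)])
cv2.imwrite("pics/c7.png",np.vstack([cv2.resize(im[100:310,70:450],(790,430)),]))
```

```text
top px [303. 263.] cen [458.1 -58.6] rect 56.4 26.3 ang 85.3 area 1362
top px [359. 267.] cen [ 450.8 -144.2] rect 50.9 46.0 ang 85.0 area 1722
top px [247. 259.] cen [465.5  26.3] rect 44.7 45.9 ang 84.2 area 1448
top px [192. 255.] cen [473.5 110.8] rect 41.4 42.2 ang 85.1 area 1548
bays [(449.8625, -142.99), (457.0875, -58.33), (464.3125, 26.33), (471.53749999999997, 110.99)]
```

View pics/c7.png

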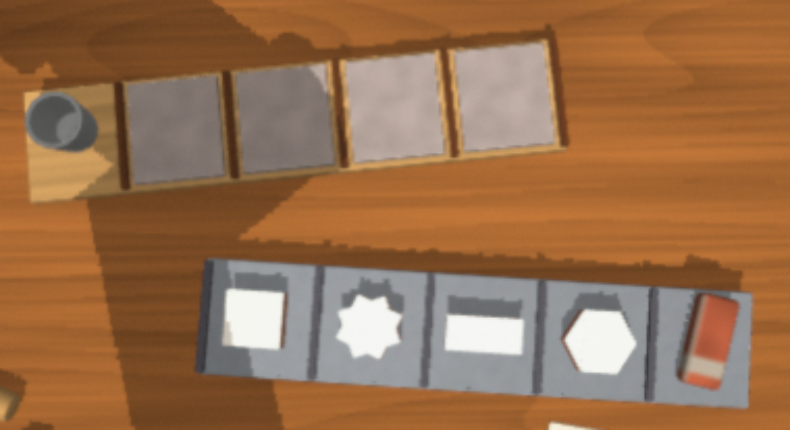

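View pics/s7.png

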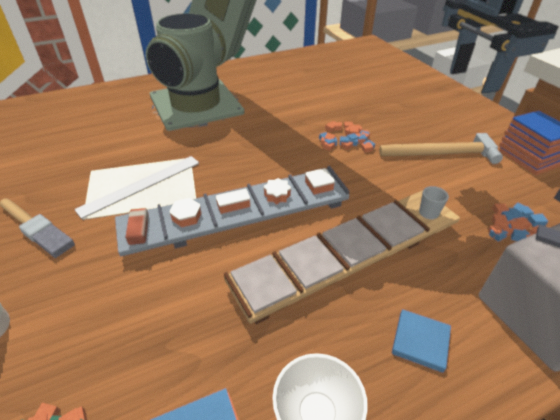

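The top crop shows square (254,319), star (369,326), strip (484,334) and hexagon (600,341), left to right. The scene view confirms all four lie flat and glazed face up, each within about 2 mm of its bay centre, with the arm clear.

```bash
python3 -c "
from workcell import env
print(env.job_done())"
```

```text
the job is handed in; nothing more can be done
None
```

The job is handed in at about 26 s: square, star, strip and hexagon lie left to right in the laying rack, glazed face up, each within about 2 mm of its bay centre by the final top view.

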